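# Lock a carving blank in its holding board with the two cam levers

### The arm

A 7-joint arm with a two-finger parallel gripper is mounted at the origin on the work surface. World frame = base frame: x ahead of the robot, y to its left, z up, the work surface at z = 0. Lengths are in m, angles in rad, forces in N, time in s.
With the tool pointing down it reaches from about 0.425 to 0.95 m from the base axis. Payload 4.7 kg.
Tool frame: the origin (TCP) lies midway between the tips of the shut fingers; the grasp point (between the pads) lies bot.grasp_offset behind it (bot.grasp_offset is the distance from the TCP to the grasp point, in m); z points along the fingers, y is the line along which they close (so a half turn about z gives the same grasp; the last joint's range is limited). The gripper opens to 87 mm and grips with 3 to 60 N. Pads are 19 mm wide; open, the fingers measure 117 mm over their backs; the gripper's body (75 mm by 190 mm) begins 51 mm behind the grasp point.
Start: joints at [-1.231, 0.469, -0.049, 1.532, 0.024, 1.141, -0.082], TCP at [0.243, 0.63, 0.223] pointing down, gripper open.
Joint ranges: [-2.59, 2.59], [-0.33, 1.99], [-1.39, 1.29], [0.1, 2.45], [-1.04, 4.18], [0.21, 1.99], [-2.66, 2.66]. Speed limits (rad/s): [2.57, 2.57, 3.14, 3.14, 3.14, 3.14, 3.14].

### API

Orientations are given as a unit quaternion [w, x, y, z].
In Python, from station import read_state, read_camera, calibration, bot gives the robot as it stands.
- The arm moves only by the shell command python3 -m crank 'ROWS'. ROWS is JSON, a list that holds one entry, the list of rows, each a list of 5 numbers: the finger opening in mm, from 0 to 87, then the shift along the tool's x, y, z scaled (see below), then the turn about the tool's z scaled (see below). A call has 1 to 5 rows; each row is the pose to reach, as a shift and turn from the pose commanded when the call began, along the tool's axes at that moment; what a row does not reach only later rows make up. The controller multiplies each number of a shift by 120 mm and each number of a turn by 90 degrees. A row lasts 1/10 s, in which the tool goes at most 50 mm and 8.59 degrees, less where a joint would pass 70% of its speed; a pose out of reach is approached as far as the arm can. A call with a number of a shift or a turn outside -1 to 1 is refused whole. A call with a gripper value outside its range is refused whole. The fingers move at their own pace and stop on an object; the grip force is fixed at half the most. Time passes only in rows, so rows that repeat a pose let the fingers close. It gives the time, the measured TCP pose, the force, the opening and the grip force at its end, in the units of the state.
- read_state(): the state, without advancing time (a new reading comes with each control period).
- read_camera(name): name is "side" or "top"; returns (picture, depth): 480x640x3 uint8, red, green, blue; 480x640 float32, m along the optical axis (not along the pixel's ray), 0 where there is no reading.
- calibration(name): a dict with "fx", "fy", "cx", "cy" (pixels), "k1" (the pictures are not rectified: a ray, as slopes to the right and down, at radius r is drawn at 1 + k1 r^2 times it, then the intrinsics apply), "origin" and "orientation" of the camera in the world. Camera axes: x right, y up, looking along -z (the intrinsics and any distortion apply to the point x, -y, -z); pixel columns grow to the right and rows downward; lengths in m; the calibration is good to about 2 mm. A picture is of the moment at which its call begins. calibration takes no time and is no camera call.
- bot.hand_in(): hands the job in; it is judged then, once.
The state is a dict: "clock": time; "joint_positions": joint angles; "joint_vel": joint speeds; "joint_efforts": joint torques, N m; "tcp_pos": TCP position; "ee_rot": TCP orientation; "force": force on the tool from outside, world axes, zero at the start; "ft_torque": the same for the moment, N m; "gripper_width": finger opening in m; "finger_force": force on a finger pad.
Only numpy, scipy, OpenCV 4.12 (cv2) and the standard library are available. Lean on these libraries where they do the work, as an engineer would, in place of code of your own. Each camera call takes 0.05 s, during which the arm holds its last target. There are 200 camera calls.

### The job

Clamp the carving blank in its holding board, so that it sits square in the corner, flat on the base and flush against both fences, locked there by the two cam levers. Push the blank home with the fingertips, and push each lever's arm round until its cam jams tight on the blank's edge; let go, both cams must still be tight at the end. Only push: the blank must not be lifted or tipped, and the mallet, the gouge and the tin must stay where they lie.

Things in the scene. Friction and masses are not known exactly. Their poses are not given: they have to be found in the camera images.
- board: Plywood board screwed to the bench, 300 (x) by 360 (y) by 18 mm. Origin: centre of its underside, on the bench; x points away from the robot, y left, within 0.2 rad. Two fixed wooden fences, 20 mm high, 25 mm thick, stand on it in an L: the far fence's inner face is at its x = 120 mm (y -65 to 160 mm), the left fence's at y = 135 mm (x -20 to 120 mm).
- nook (a point): Inner corner where the far and left fences meet, on the board's top face (18 mm above the bench): x = 120, y = 135 mm in the board's frame; axes as the board's. The blank's far and left edges belong against the two fences here. Tightening one cam can settle the blank further and slacken the other cam a little; another push on that arm takes it up.
- blank: Loose pale wooden panel, 130 (x) by 180 (y) by 24 mm, 0.23 to 0.38 kg, flat on the board, with a half carved rosette on top (6 mm high at most). Origin: centre of its underside, axes as the board's. Starts 5 to 10 mm short of each fence, turned up to 0.03 rad; slides under 1 to 3 N. When home its centre is at x = 55, y = 45 mm in the board's frame.
- blank_corner (a point): The far left lower corner of the blank (65, 90, 0 mm in its frame); it meets the nook when the blank is home. Beside the cams there is room for a finger on the near edge to the right of cam_near, and on the right edge to the robot's side of cam_right.
- cam_near: Wooden cam lever, 22 mm thick, at the blank's near edge, 18.5 to 40.5 mm above the bench (pivot bolt 14 mm higher). Origin: on its upright pivot, underside; at x = -52, y = 66 mm on the board. Its x axis runs along the arm: straight, 22 mm wide, rounded end 105 mm from the pivot. The cam is a cork-rimmed disc of radius 30 mm centred at (4, 13) mm in this frame.
- cam_near_tip (a point): Top of cam_near's arm, 94 mm from the pivot. Fully open the arm points to the board's -x (the robot); starts 0.1 to 0.3 rad from there and closes anticlockwise seen from above: push its left flank to the right, then away from the robot. With the blank home the cam touches it at about 1.4 rad, arm almost to -y, and jams in a further 0.1 to 0.3 rad.
- cam_right: Mirror image of cam_near, same sizes and heights, at the blank's right edge. Origin: on its pivot, underside; at x = 66, y = -87 mm on the board. Its x axis runs along the arm; the disc is centred at (4, -13) mm. On both levers, 80 mm from the pivot, 3 N turns the free lever (it stays where left) and 8 to 12 N jams the cam tight; it then grips when let go.
- cam_right_tip (a point): Top of cam_right's arm, 94 mm from the pivot. Fully open the arm points to the board's -y; starts 0.1 to 0.3 rad from there and closes clockwise seen from above: push its far flank towards the robot, then its right flank to the left. With the blank home the cam touches it at about 1.4 rad, arm almost to -x, and jams in a further 0.1 to 0.3 rad.
- mallet: Loose wooden mallet lying on the bench left of the board: handle 245 mm long along its x, head 65 by 115 by 60 mm at the +x end. Origin: under the middle of the handle, on the bench. Leave it alone.
- gouge: Loose carving gouge lying on the bench right of the board, 250 mm long along its x, blade to +x, 24 mm high. Origin: on the bench, between handle and blade. Leave it alone.
- tin: Loose round metal wax tin, 69 mm across, 44 mm high, standing on the bench left of the board. Origin: centre of its underside. Leave it alone.

How it is judged:
By the outcome, as a careful person would: the job done as asked, in the order asked, and still so for the second after the job is handed in, with the robot touching nothing.
It also fails if it takes over 69 s, if anything falls off the work surface, if the arm or the gripper's body presses on something with over 40 N, if the wrist force passes 120 N, or if a joint passes its speed limit or range.

## Working session

There is one attempt and no reset: what is moved stays moved. The work goes in short steps, Python scripts to look and compute and a shell command to move; the robot and the scene stay as the last step left them, time stands still between calls to the robot, and variables do not carry over. Pictures are saved under pics/ and viewed, at most 10 in all, crops included, and the job is handed in when it is done.

```bash
ls; mkdir -p pics; cat > h.py <<'E'
import numpy as np, cv2
from scipy.spatial.transform import Rotation as R
from station import read_state, read_camera, calibration, bot
def rot(q): return R.from_quat([q[1],q[2],q[3],q[0]])
def cloud(name,dep):
    c=calibration(name); K=np.array([[c['fx'],0,c['cx']],[0,c['fy'],c['cy']],[0,0,1]])
    v,u=np.mgrid[:480,:640]
    p=np.stack([u,v],-1).reshape(-1,1,2).astype(float)
    n=cv2.undistortPoints(p,K,np.array([c['k1'],0,0,0.])).reshape(480,640,2)
    P=np.stack([n[...,0]*dep,-n[...,1]*dep,-dep],-1)
    return P@rot(c['orientation']).as_matrix().T+np.array(c['origin'])
E
python3 - <<'E'
from h import *
for n in("top","side"):
    im,d=read_camera(n); cv2.imwrite(f"pics/{n}0.png",im[...,::-1]); np.savez(f"pics/{n}0.npz",im=im,d=d)
    print(calibration(n))
s=read_state(); print({k:np.round(s[k],3) for k in s}); print(bot.grasp_offset, rot(s['ee_rot']).as_matrix().round(3))
E
```

```text
pics
{'fx': 505.3921501377838, 'fy': 505.3921501377838, 'cx': 321.0356980023968, 'cy': 243.77387747086107, 'k1': -0.019808519569804603, 'origin': array([0.45604733, 0.10324486, 1.00679582]), 'orientation': array([-0.69692946, -0.03904217,  0.03477462,  0.71523126])}
{'fx': 597.9431450071296, 'fy': 597.9431450071296, 'cx': 319.7417122137061, 'cy': 241.30957744713868, 'k1': -0.1592779993025828, 'origin': array([ 0.48181813, -0.80868971,  0.76098717]), 'orientation': array([ 0.89421075,  0.44380153, -0.0252017 , -0.05284135])}
{'clock': np.float64(0.1), 'joint_positions': array([-1.231,  0.469, -0.049,  1.534,  0.024,  1.141, -0.082]), 'joint_vel': array([-0.001, -0.001,  0.   , -0.001,  0.002,  0.002, -0.   ]), 'joint_efforts': array([ 1.0000e-03, -5.0917e+01, -8.1000e-02, -2.3683e+01, -6.2000e-02,
        3.4000e-02,  0.0000e+00]), 'tcp_pos': array([0.243, 0.629, 0.222]), 'ee_rot': array([-0.   ,  0.183,  0.983, -0.001]), 'force': array([ 0.043,  0.098, -0.519]), 'ft_torque': array([ 0.014,  0.02 , -0.002]), 'finger_force': np.float64(0.0), 'gripper_width': np.float64(0.087)}
0.0187 [[-0.933  0.36  -0.001]
 [ 0.36   0.933 -0.002]
 [-0.    -0.002 -1.   ]]
```

View pics/top0.png

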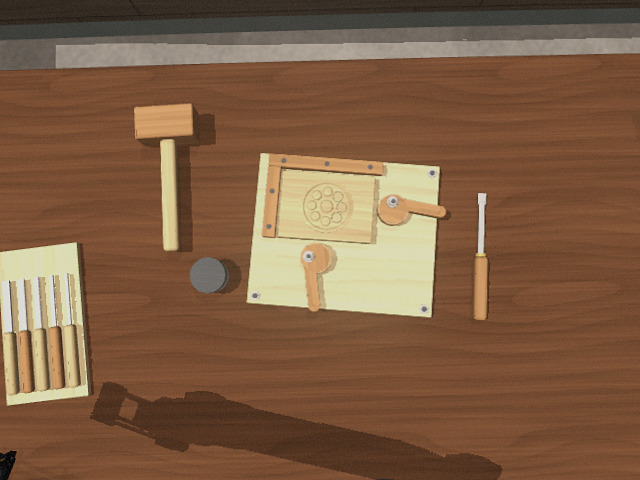

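View pics/side0.png

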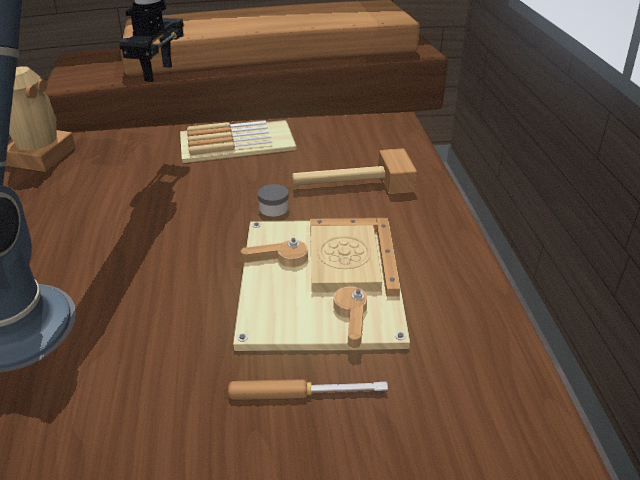

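The top view shows the board with corners at about (262,153), (440,167), (432,317) and (247,302). The near pivot is at (308,256) with its arm end at (314,307). The right pivot is at (393,201) with its arm end at (444,212). The mallet, tin and gouge are clear of the board.

```bash
cat >> h.py <<'E'
def boardfit(im,d):
    P=cloud("top",d); z=P[...,2]
    reg=np.zeros((480,640),bool); reg[145:325,240:450]=1
    m=reg&(z>.010)&(z<.0235)
    m=cv2.morphologyEx(m.astype(np.uint8),cv2.MORPH_OPEN,np.ones((3,3)))>0
    return P,m,reg
def toB(p,T): # world xy -> board
    c,s=np.cos(T[2]),np.sin(T[2]); q=np.asarray(p)-T[:2]
    return np.stack([q[...,0]*c+q[...,1]*s,-q[...,0]*s+q[...,1]*c],-1)
def toW(p,T):
    c,s=np.cos(T[2]),np.sin(T[2]); p=np.asarray(p)
    return np.stack([p[...,0]*c-p[...,1]*s,p[...,0]*s+p[...,1]*c],-1)+T[:2]
def warp(im,T,h,s=2.0):
    # rectified image of plane z=h, board frame, s px/mm; col=(200-y)*s,row=(170-x)*s
    c=calibration("top"); K=np.array([[c['fx'],0,c['cx']],[0,c['fy'],c['cy']],[0,0,1]])
    r,q=np.mgrid[:int(380*s),:int(400*s)]
    B=np.stack([170-r/s,200-q/s],-1)/1e3; W=toW(B,T)
    W=np.concatenate([W,np.full(W.shape[:2]+(1,),h)],-1)
    C=(W-c['origin'])@rot(c['orientation']).as_matrix()
    C=C.reshape(-1,3)*[1,-1,-1]
    uv=cv2.projectPoints(C,np.zeros(3),np.zeros(3),K,np.array([c['k1'],0,0,0.]))[0].reshape(r.shape+(2,)).astype(np.float32)
    return cv2.remap(im,uv[...,0],uv[...,1],cv2.INTER_CUBIC)
E
python3 - <<'E'
from h import *
f=np.load("pics/top0.npz"); im,d=f['im'],f['d']
P,m,reg=boardfit(im,d); z=P[...,2]
print("bench z",np.median(z[330:360,250:440]),"board z",np.median(z[m]), "hist",np.histogram(z[reg],np.arange(-.005,.065,.005)))
xy=(P[m][:,:2]*1e3).astype(np.float32)
(c,(w,h),a)=cv2.minAreaRect(xy); print(c,w,h,a)
# quick edges from picture corners with plane z=.018
for n in [(262,153),(440,167),(432,317),(247,302)]: print(n,P[n[1],n[0]].round(4))
T=[c[0]/1e3,c[1]/1e3,0]
b=cv2.boxPoints((c,(w,h),a)); e=max((b[1]-b[0],b[2]-b[1]),key=np.linalg.norm); e=e if e[1]>0 else -e
T[2]=np.arctan2(-e[0],e[1]); print("T",T)
np.save("T.npy",T)
cv2.imwrite("pics/w0.png",warp(im,T,.018,1.5)[...,::-1])
tl=P[(z>.030)&reg]; B=toB(tl[:,:2],T)*1e3
H=np.zeros((570,600),np.uint8)
w=warp(im,T,.0405,1.5); 
cv2.imwrite("pics/w1.png",w[...,::-1])
E
```

```text
bench z -0.00025894034795803655 board z 0.017880419879621967 hist (array([ 5184,  4996,    35,   898, 13342,  2010,   136,   242,  3364,
        6469,   845,    49,    10,     0]), array([-0.005,  0.   ,  0.005,  0.01 ,  0.015,  0.02 ,  0.025,  0.03 ,
        0.035,  0.04 ,  0.045,  0.05 ,  0.055,  0.06 ,  0.065]))
(580.14892578125, 61.95268249511719) 359.2249450683594 300.6259765625 84.02337646484375
(262, 153) [0.7453 0.2214 0.0208]
(440, 167) [ 0.7127 -0.1384 -0.0015]
(432, 317) [ 0.4108 -0.1068  0.0016]
(247, 302) [ 4.495e-01  2.577e-01 -4.000e-04]
T [0.58014892578125, 0.061952682495117185, np.float32(-0.10431168)]
```

View pics/w1.png

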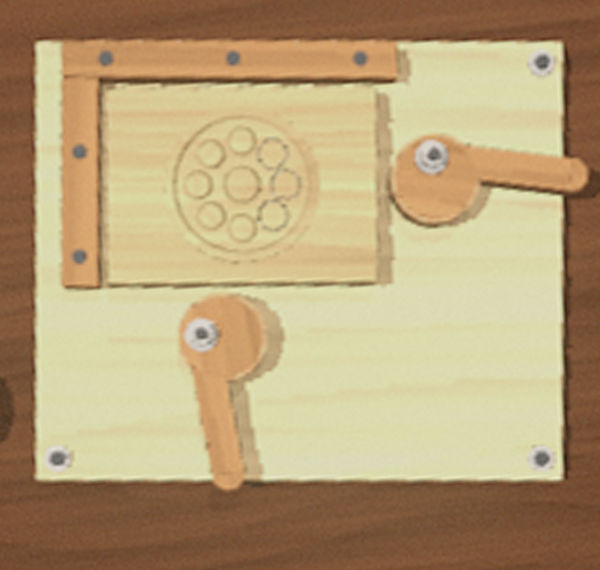

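View pics/w0.png

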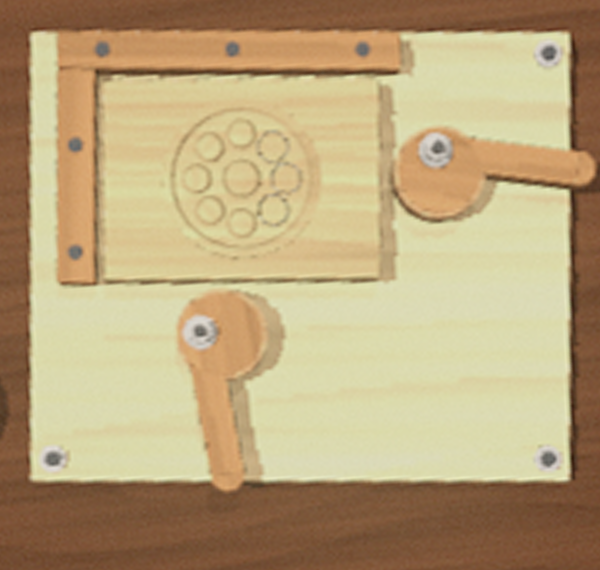

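The warped views confirm the scale: the board spans y ±180 and x ±150 mm. T is about (0.580, 0.062, -0.104), and the pivots fall where the task says. The near arm is open by about 0.18 rad and the right arm by about 0.13. The blank's far left corner is near (115,131), so it is about 5 mm short of each fence. Next I shut the fingers, align the tool with the board and travel to it.

```bash
python3 -m crank '[[[0,0,0,0,-0.168],[0,0,0,0,-0.168],[0,0,0,0,-0.168]]]'
python3 -m crank '[[[0,-0.58,-0.88,0,0],[0,-0.58,-0.88,0,0],[0,-0.58,-0.88,0,0],[0,-0.58,-0.88,0,0]]]'
python3 -m crank '[[[0,-0.58,-0.88,0,0],[0,-0.58,-0.88,0,0],[0,-0.58,-0.88,0,0],[0,-0.58,-0.88,0,0]]]'
python3 -m crank '[[[0,-0.58,-0.88,0,0],[0,-0.58,-0.88,0,0],[0,-0.58,-0.88,0,0],[0,-0.58,-0.88,0,0]]]'
cat > st.py <<'E'
from h import *
T=np.load("T.npy"); s=read_state(); p=s['tcp_pos']; b=toB(p[:2],T)*1e3
M=rot(s['ee_rot']).as_matrix(); y=np.arctan2(-M[0,1],M[1,1])
f=toB(s['force'][:2]+T[:2],T)
print("t",round(float(s['clock']),2),"board",b.round(1),"z",round(p[2]*1e3,1),"yaw err",round(float(y-T[2]),4),"F board",f.round(1),s['force'][2].round(1),"w",s['gripper_width'].round(4))
E
python3 st.py
```

```text
clock: 0.4
tcp_pos: [0.2432, 0.6293, 0.2219]
ee_rot: [-0.0, 0.053, 0.999, -0.0]
force: [-0.6, 0.1, -0.1]
gripper_width: 0.0705
finger_force: 0.0
clock: 0.8
tcp_pos: [0.3052, 0.5128, 0.2226]
ee_rot: [0.001, 0.057, 0.998, -0.001]
force: [0.5, 0.6, -0.2]
gripper_width: 0.0388
finger_force: 0.0
clock: 1.2
tcp_pos: [0.3621, 0.4015, 0.2226]
ee_rot: [0.0, 0.057, 0.998, -0.001]
force: [-0.2, 0.2, 0.8]
gripper_width: 0.007
finger_force: 0.0
clock: 1.6
tcp_pos: [0.4196, 0.2901, 0.2226]
ee_rot: [0.0, 0.056, 0.998, -0.0]
force: [0.2, 0.1, -0.0]
gripper_width: 0.0001
finger_force: 0.0Traceback (most recent call last):
  File "st.py", line 5, in <module>
    print("t",round(float(s['clock']),2),"board",b.round(1),"z",round(p[2]*1e3,1),"yaw err",round(float(y-T[2]),4),"F board",f.round(1),s['force'][2].round(1),"w",s['gripper_width'].round(4))
                                                                                                                                                                   ^^^^^^^^^^^^^^^^^^^^^^^^
AttributeError: 'float' object has no attribute 'round'
```

```bash
sed -i "s/s\['gripper_width'\].round(4)/round(float(s['gripper_width']),4)/" st.py
python3 -m crank '[[[0,-0.58,-0.88,0,0],[0,-0.58,-0.88,0,0],[0,-0.58,-0.88,0,0],[0,-0.58,-0.88,0,0]]]' >/dev/null
python3 -m crank '[[[0,-0.58,-0.88,0,0],[0,-0.58,-0.88,0,0],[0,-0.58,-0.88,0,0],[0,-0.58,-0.88,0,0]]]'>/dev/null
python3 st.py
```

```text
t 2.4 board [-44.6   0.1] z 222.5 yaw err -0.0054 F board [0.5 0.8] -0.5 w 0.0003
```

```bash

python3 -m crank '[[[0,0,0,0.83,-0.003],[0,0,0,0.83,-0.003],[0,0,0,0.83,-0.003],[0,0,0,0.83,-0.003]]]' >/dev/null
python3 -m crank '[[[0,0,0,0.4,0],[0,0,0,0.6,0],[0,0,0,0.75,0],[0,0,0,0.82,0],[0,0,0,0.82,0]]]'>/dev/null
python3 st.py
python3 - <<'E'
from h import *
im,d=read_camera("side"); cv2.imwrite("pics/s1.png",cv2.resize(im[200:360,220:430,::-1],None,fx=3.5,fy=3.5,interpolation=cv2.INTER_CUBIC))
E
```

```text
t 3.3 board [-45.3   2.6] z 25.7 yaw err 0.005 F board [-0.9  0.3] 0.5 w 0.0004
```

View pics/s1.png

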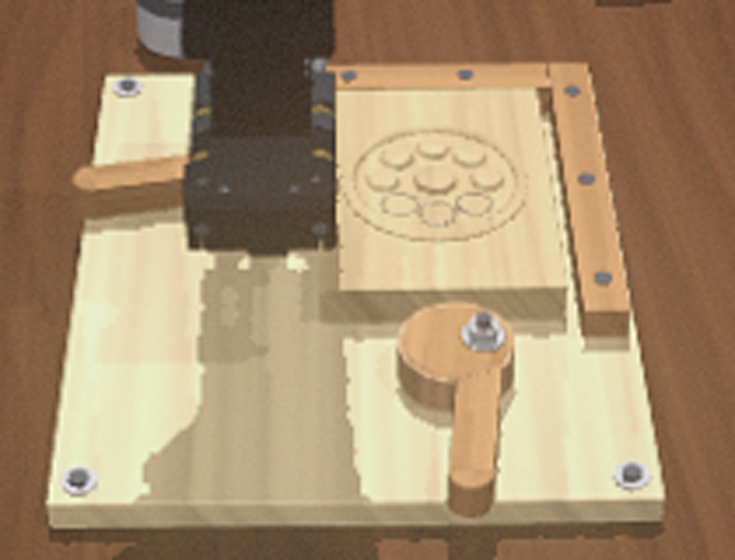

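The crop shows the gripper body beside the blank's near edge, clear of the fence and the right cam. I'll push gently in +x, which is tool -x.

```bash

python3 -m crank '[[[0,-0.04,0,0,0],[0,-0.08,0,0,0],[0,-0.12,0,0,0]]]' >/dev/null; python3 st.py
python3 -m crank '[[[0,-0.017,0,0,0],[0,-0.033,0,0,0],[0,-0.033,0,0,0]]]'>/dev/null; python3 st.py
python3 -m crank '[[[0,-0.017,0,0,0],[0,-0.033,0,0,0],[0,-0.033,0,0,0]]]'>/dev/null; python3 st.py
```

```text
t 3.65 board [-30.7   1.6] z 25.5 yaw err 0.004 F board [ 0.5 -0.3] -0.0 w 0.0007
t 3.95 board [-28.1   1.4] z 24.4 yaw err 0.004 F board [-0.4  0.2] 0.3 w 0.0005
t 4.25 board [-24.    1.3] z 24.4 yaw err 0.004 F board [-0.8 -0.2] -0.1 w 0.0003
```

```bash

for i in 1; do :; done
python3 -m crank '[[[0,-0.017,0,0,0],[0,-0.025,0,0,0],[0,-0.025,0,0,0]]]'>/dev/null; python3 st.py
python3 -m crank '[[[0,-0.017,0,0,0],[0,-0.025,0,0,0],[0,-0.025,0,0,0]]]'>/dev/null; python3 st.py
```

```text
t 4.55 board [-22.3   1.6] z 24.3 yaw err 0.0044 F board [-4.7 -0.3] 1.6 w 0.0004
t 4.85 board [-21.8   2.3] z 23.9 yaw err 0.0054 F board [-10.3   1.4] 4.9 w 0.0007
```

```bash

python3 -m crank '[[[0,0.12,0,0,0],[0,0.12,0,-0.25,0],[0,0.12,0,-0.5,0],[0,0.12,0,-0.5,0]]]'>/dev/null; python3 st.py
python3 - <<'E'
from h import *
T=np.load("T.npy")
im,d=read_camera("top"); cv2.imwrite("pics/w2.png",warp(im,T,.042,2)[80:560,150:720,::-1])
E
```

```text
t 5.25 board [-28.2   2.2] z 88.7 yaw err 0.0037 F board [ 0.5 -0.4] -0.4 w 0.0004
```

View pics/w2.png

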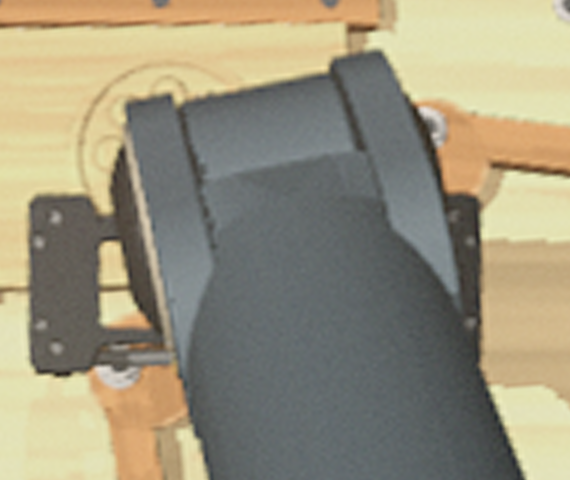

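The arm hides much of the blank, but the far edge looks nearly closed and the near edge (row 288) is about where home would put it. Now the right edge.

```bash

python3 -m crank '[[[0,-0.27,-0.7,0,-0.003],[0,-0.27,-0.7,0,-0.003],[0,-0.27,-0.7,0,-0.003],[0,-0.27,-0.7,0,-0.003]]]'>/dev/null; python3 st.py
```

```text
t 5.7 board [  0.4 -83.9] z 83.6 yaw err 0.0059 F board [0.1 0.2] -1.5 w 0.0002
```

```bash

python3 -m crank '[[[0,-0.03,0,0.25,0.003],[0,-0.03,0,0.45,0.003],[0,-0.03,0,0.49,0.003],[0,-0.03,0,0.49,0.003]]]'>/dev/null; python3 st.py
python3 -m crank '[[[0,0,0.05,0,0],[0,0,0.1,0,0],[0,0,0.1,0,0]]]'>/dev/null; python3 st.py
python3 -m crank '[[[0,0,0.02,0,0],[0,0,0.033,0,0],[0,0,0.033,0,0]]]'>/dev/null; python3 st.py
python3 -m crank '[[[0,0,0.02,0,0],[0,0,0.033,0,0],[0,0,0.033,0,0]]]'>/dev/null; python3 st.py
```

```text
t 6.1 board [  2.9 -81.3] z 24.7 yaw err 0.0059 F board [ 0.2 -0.9] 1.3 w 0.0003
t 6.4 board [  4.5 -68.4] z 26.7 yaw err 0.0065 F board [-0.5  1.1] -0.5 w 0.0005
t 6.7 board [  3.8 -66.2] z 25.9 yaw err 0.0044 F board [-0.3  0.1] -0.3 w 0.0004
t 7.0 board [  3.7 -62.2] z 25.7 yaw err 0.0045 F board [1.1 0.5] 0.4 w 0.0002
```

```bash

python3 -m crank '[[[0,0,0.02,0,0],[0,0,0.025,0,0],[0,0,0.025,0,0]]]'>/dev/null; python3 st.py
python3 -m crank '[[[0,0,0.02,0,0],[0,0,0.025,0,0],[0,0,0.025,0,0]]]'>/dev/null; python3 st.py
```

```text
t 7.3 board [  3.6 -59.6] z 25.7 yaw err 0.0041 F board [ 0.2 -0.8] -0.8 w 0.0007
t 7.6 board [  3.7 -56.3] z 25.7 yaw err 0.0044 F board [ 1.  -1.1] 0.3 w 0.0002
```

```bash

python3 -m crank '[[[0,0,0.012,0,0],[0,0,0.02,0,0],[0,0,0.02,0,0]]]'>/dev/null; python3 st.py
python3 -m crank '[[[0,0,0.012,0,0],[0,0,0.02,0,0],[0,0,0.02,0,0]]]'>/dev/null; python3 st.py
```

```text
t 7.9 board [  3.7 -55.3] z 25.7 yaw err 0.0032 F board [ 0.1 -4.6] 0.1 w 0.0002
t 8.2 board [  3.7 -55.3] z 25.7 yaw err 0.0018 F board [-0.9 -7. ] 0.4 w 0.0003
```

```bash

python3 -m crank '[[[0,0,-0.12,0,0],[0,0,-0.2,0,0],[0,0,-0.2,-0.3,0],[0,0,-0.2,-0.5,0]]]'>/dev/null
python3 -m crank '[[[0,0.55,0.75,0,0],[0,0.55,0.75,0,0],[0,0.55,0.75,0,0],[0,0.55,0.75,0,0]]]'>/dev/null
python3 -m crank '[[[0,0.55,0.7,0,0],[0,0.55,0.7,0,0],[0,0.55,0.7,0,0],[0,0.55,0.7,0,0]]]'>/dev/null; python3 st.py
python3 - <<'E'
from h import *
T=np.load("T.npy")
im,d=read_camera("top"); np.savez("pics/t3.npz",im=im,d=d); cv2.imwrite("pics/w3.png",warp(im,T,.042,3)[105:705,170:870,::-1])
E
```

```text
t 9.4 board [-128.5   98.1] z 85.8 yaw err 0.0059 F board [-0.3  0.2] -0.4 w 0.0004
```

View pics/w3.png

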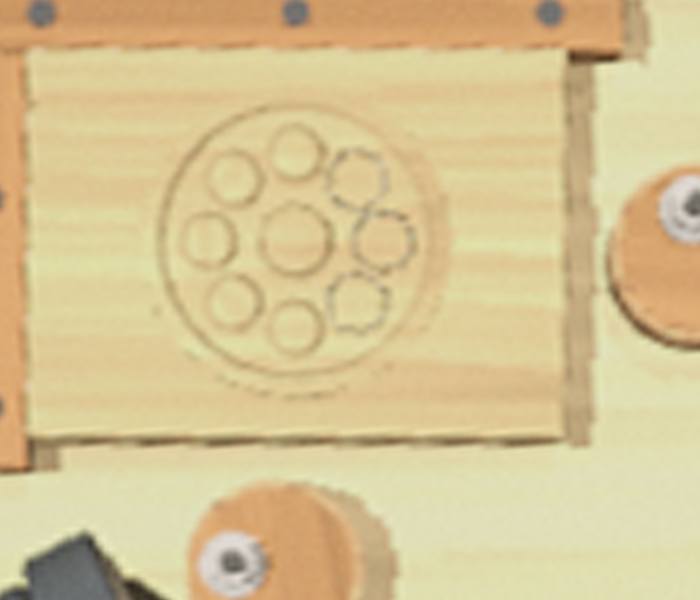

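The blank is home. Its left edge is at y≈134 (col 28), its near edge at x≈-10.7 (row 437) and its right edge at y≈-45.7 (col 567). Next is the near lever: descend left of its arm and sweep round.

```bash

python3 -m crank '[[[0,0.05,0,0.25,0.003],[0,0.05,0,0.45,0.003],[0,0.05,0,0.5,0.003],[0,0.05,0,0.5,0.003]]]'>/dev/null; python3 st.py
python3 -m crank '[[[0,0,-0.1,0,0],[0,0,-0.2,0,0],[0,0,-0.3,0,0],[0,0,-0.4,0,0]]]'>/dev/null; python3 st.py
python3 -m crank '[[[0,-0.02,-0.1,0,0],[0,-0.06,-0.19,0,0],[0,-0.12,-0.28,0,0],[0,-0.19,-0.36,0,0]]]'>/dev/null; python3 st.py
```

```text
t 9.85 board [-133.9   95.7] z 25.1 yaw err -0.0041 F board [0.3 0.1] 0.8 w 0.0001
t 10.25 board [-133.6   49.7] z 26.7 yaw err -0.0006 F board [1.  3.3] 0.2 w 0.0006
t 10.65 board [-112.4    5.4] z 25.5 yaw err -0.0007 F board [-0.8  3. ] 0.3 w 0.0003
```

```bash

python3 -m crank '[[[0,-0.06,-0.05,0,0],[0,-0.12,-0.09,0,0],[0,-0.19,-0.12,0,0],[0,-0.19,-0.12,0,0]]]'>/dev/null; python3 st.py
python3 -m crank '[[[0,-0.03,-0.01,0,0],[0,-0.06,-0.02,0,0],[0,-0.06,-0.02,0,0]]]'>/dev/null; python3 st.py
```

```text
t 11.05 board [-88.3  -9. ] z 25.5 yaw err -0.0018 F board [-1.1 -0.1] -0.1 w 0.0001
t 11.35 board [-84.7 -10. ] z 25.3 yaw err 0.0002 F board [-5.8  1.7] 3.6 w 0.0007
```

```bash

python3 -m crank '[[[0,-0.02,0,0,0],[0,-0.03,-0.005,0,0],[0,-0.03,-0.005,0,0]]]'>/dev/null; python3 st.py
python3 -m crank '[[[0,-0.02,0,0,0],[0,-0.03,-0.005,0,0],[0,-0.03,-0.005,0,0]]]'>/dev/null; python3 st.py
```

```text
t 11.65 board [-83.6 -10.4] z 25.1 yaw err 0.0009 F board [-10.8   3.2] 7.5 w 0.0005
t 11.95 board [-81.9 -10.9] z 25.0 yaw err 0.0011 F board [-13.3   3.7] 10.6 w 0.0006
```

```bash

python3 -m crank '[[[0,-0.02,0,0,0],[0,-0.025,-0.005,0,0],[0,-0.025,-0.005,0,0],[0,-0.025,-0.005,0,0]]]'>/dev/null; python3 st.py
```

```text
t 12.35 board [-80.5 -11.2] z 24.9 yaw err 0.0016 F board [-16.8   3.5] 13.9 w 0.0006
```

```bash

python3 -m crank '[[[0,0.1,0,0,0],[0,0.16,0,0,0],[0,0.16,0,-0.3,0],[0,0.16,0,-0.5,0],[0,0.16,0,-0.5,0]]]'>/dev/null; python3 st.py
python3 -m crank '[[[0,-0.81,-0.65,0,0],[0,-0.81,-0.65,0,0],[0,-0.81,-0.65,0,0],[0,-0.81,-0.65,0,0]]]'>/dev/null
python3 -m crank '[[[0,-0.81,-0.65,0,0],[0,-0.81,-0.65,0,0],[0,-0.81,-0.65,0,0],[0,-0.81,-0.65,0,0]]]'>/dev/null; python3 st.py
```

```text
t 12.85 board [-87.9 -11.8] z 88.9 yaw err -0.0012 F board [ 0.1 -0.3] -0.1 w 0.0004
t 13.65 board [ 104.7 -171.9] z 84.7 yaw err -0.0047 F board [-0.2  0.3] -0.1 w 0.0007
```

```bash

python3 -m crank '[[[0,0,0,0.25,-0.001],[0,0,0,0.45,-0.001],[0,0,0,0.49,-0.001],[0,0,0,0.49,-0.001]]]'>/dev/null; python3 st.py
python3 -m crank '[[[0,0.13,0.01,0,0],[0,0.25,0.015,0,0],[0,0.35,0.02,0,0],[0,0.45,0.025,0,0]]]'>/dev/null; python3 st.py
python3 -m crank '[[[0,0.1,0.03,0,0],[0,0.2,0.07,0,0],[0,0.29,0.13,0,0],[0,0.37,0.2,0,0],[0,0.37,0.2,0,0]]]'>/dev/null; python3 st.py
```

```text
t 14.05 board [ 101.6 -166.9] z 25.8 yaw err 0.0023 F board [-0.4 -0.1] -0.8 w 0.0004
t 14.45 board [  51.6 -164.3] z 29.2 yaw err 0.0017 F board [4.4 0.5] 1.1 w 0.0005
t 14.95 board [   2.2 -139.5] z 26.7 yaw err 0.0032 F board [ 0.6 -0.1] -0.3 w 0.0006
```

```bash

python3 -m crank '[[[0,0.04,0.05,0,0],[0,0.08,0.1,0,0],[0,0.09,0.13,0,0],[0,0.09,0.13,0,0]]]'>/dev/null; python3 st.py
python3 -m crank '[[[0,0.01,0.03,0,0],[0,0.02,0.06,0,0],[0,0.02,0.06,0,0]]]'>/dev/null; python3 st.py
```

```text
t 15.35 board [  -6.9 -124.9] z 26.7 yaw err 0.002 F board [-0.1 -0.6] 0.4 w 0.0004
t 15.65 board [  -8.5 -120.1] z 26.7 yaw err 0.0003 F board [ 1.6 -4.8] -0.9 w 0.0007
```

```bash

python3 -m crank '[[[0,0.003,0.02,0,0],[0,0.006,0.03,0,0],[0,0.006,0.03,0,0]]]'>/dev/null; python3 st.py
python3 -m crank '[[[0,0.003,0.02,0,0],[0,0.006,0.03,0,0],[0,0.006,0.03,0,0]]]'>/dev/null; python3 st.py
```

```text
t 15.95 board [  -8.8 -119.1] z 26.8 yaw err -0.0014 F board [ 3.  -9.5] -2.3 w 0.0004
t 16.25 board [  -9.2 -117.4] z 26.8 yaw err -0.0025 F board [  4.3 -12.8] -2.8 w 0.0003
```

```bash

python3 -m crank '[[[0,0.003,0.02,0,0],[0,0.006,0.03,0,0],[0,0.006,0.03,0,0],[0,0.006,0.03,0,0]]]'>/dev/null; python3 st.py
python3 -m crank '[[[0,0,-0.1,0,0],[0,0,-0.2,0,0],[0,0,-0.2,-0.3,0],[0,0,-0.2,-0.5,0],[0,0,-0.2,-0.5,0]]]'>/dev/null; python3 st.py
```

```text
t 16.65 board [  -9.6 -115.7] z 26.8 yaw err -0.0036 F board [  3.9 -16.9] -3.3 w 0.0001
t 17.15 board [  -8.7 -131.1] z 89.9 yaw err 0.0014 F board [0.6 0. ] 0.1 w 0.0007
```

```bash

python3 -m crank '[[[0,0.75,1,0,0],[0,0.75,1,0,0],[0,0.75,1,0,0],[0,0.75,1,0,0],[0,0.75,1,0,0]]]'>/dev/null; python3 st.py
python3 -m crank '[[[0,0,0,0.25,0],[0,0,0,0.45,0],[0,0,0,0.52,0],[0,0,0,0.52,0]]]'>/dev/null; python3 st.py
python3 -m crank '[[[0,-0.05,0,0,0],[0,-0.1,0,0,0],[0,-0.1,0,0,0]]]'>/dev/null; python3 st.py
```

```text
t 17.65 board [-102.2  -10.4] z 86.3 yaw err 0.005 F board [-0.4 -0.9] -0.0 w 0.0005
t 18.05 board [-101.3  -13.2] z 23.3 yaw err -0.001 F board [-1.  -0.1] -0.1 w 0.0003
t 18.35 board [-86.5 -11.6] z 25.6 yaw err 0.0003 F board [-0.3  1.4] 0.2 w 0.0005
```

```bash

python3 -m crank '[[[0,-0.02,0,0,0],[0,-0.04,0,0,0],[0,-0.04,0,0,0]]]'>/dev/null; python3 st.py
python3 -m crank '[[[0,-0.02,0,0,0],[0,-0.04,0,0,0],[0,-0.04,0,0,0]]]'>/dev/null; python3 st.py
```

```text
t 18.65 board [-83.5 -11.7] z 24.8 yaw err 0.001 F board [-0.3 -0.1] -0.2 w 0.0004
t 18.95 board [-79.1 -11.8] z 24.4 yaw err 0.0009 F board [-0.2 -1. ] 0.6 w 0.0005
```

```bash

python3 -m crank '[[[0,-0.02,0,0,0],[0,-0.025,0,0,0],[0,-0.025,0,0,0]]]'>/dev/null; python3 st.py
python3 -m crank '[[[0,-0.02,0,0,0],[0,-0.025,0,0,0],[0,-0.025,0,0,0]]]'>/dev/null; python3 st.py
python3 -m crank '[[[0,-0.02,0,0,0],[0,-0.025,0,0,0],[0,-0.025,0,0,0]]]'>/dev/null; python3 st.py
```

```text
t 19.25 board [-78.7 -12. ] z 24.2 yaw err 0.0011 F board [-5.4 -0.1] 5.6 w 0.0006
t 19.55 board [-78.5 -12.1] z 23.8 yaw err 0.0013 F board [-10.1   0.2] 9.1 w 0.0005
t 19.85 board [-77.9 -12.2] z 23.6 yaw err 0.0014 F board [-14.9   0.5] 13.3 w 0.0004
```

```bash

python3 -m crank '[[[0,0.1,0,0,0],[0,0.16,0,0,0],[0,0.16,0,-0.3,0],[0,0.16,0,-0.5,0],[0,0.16,0,-0.5,0]]]'>/dev/null; python3 st.py
python3 -m crank '[[[0,-0.7,-1,0,0],[0,-0.7,-1,0,0],[0,-0.7,-1,0,0],[0,-0.7,-1,0,0],[0,-0.7,-1,0,0]]]'>/dev/null; python3 st.py
python3 -m crank '[[[0,0,-0.05,0.25,0],[0,0,-0.05,0.45,0],[0,0,-0.05,0.53,0],[0,0,-0.05,0.53,0]]]'>/dev/null; python3 st.py
```

```text
t 20.35 board [-86.4 -11.1] z 87.6 yaw err 0.0008 F board [0.2 0.2] -0.6 w 0.0007
t 20.85 board [  -5.3 -133.1] z 83.5 yaw err -0.0019 F board [-0.7  0.1] 0.8 w 0.0003
t 21.25 board [  -6.5 -136.2] z 19.9 yaw err 0.003 F board [ 0.2 -0.2] -0.3 w 0.0006
```

```bash

python3 -m crank '[[[0,0,0.05,-0.05,0],[0,0.02,0.1,-0.05,0],[0,0.02,0.15,-0.05,0],[0,0.02,0.15,-0.05,0]]]'>/dev/null; python3 st.py
python3 -m crank '[[[0,0,0.02,0,0],[0,0,0.03,0,0],[0,0,0.03,0,0]]]'>/dev/null; python3 st.py
python3 -m crank '[[[0,0,0.02,0,0],[0,0,0.03,0,0],[0,0,0.03,0,0]]]'>/dev/null; python3 st.py
```

```text
t 21.65 board [  -7.6 -117.7] z 27.3 yaw err 0.0035 F board [ 0.4 -0.8] 0.1 w 0.0002
t 21.95 board [  -7.7 -116.3] z 26.9 yaw err 0.0008 F board [-0.1  0.4] -0.2 w 0.0004
t 22.25 board [  -7.8 -115.8] z 26.9 yaw err -0.001 F board [-0.3 -6. ] 1.5 w 0.0007
```

```bash

python3 -m crank '[[[0,0,0.02,0,0],[0,0,0.025,0,0],[0,0,0.025,0,0]]]'>/dev/null; python3 st.py
python3 -m crank '[[[0,0,0.02,0,0],[0,0,0.025,0,0],[0,0,0.025,0,0],[0,0,0.025,0,0]]]'>/dev/null; python3 st.py
python3 -m crank '[[[0,0,-0.12,0,0],[0,0,-0.22,0,0],[0,0,-0.22,-0.3,0],[0,0,-0.22,-0.5,0],[0,0,-0.22,-0.5,0]]]'>/dev/null; python3 st.py
```

```text
t 22.55 board [  -7.9 -115.5] z 26.9 yaw err -0.0024 F board [ -0.5 -10.9] 0.6 w 0.0005
t 22.95 board [  -8.  -115.2] z 26.8 yaw err -0.004 F board [ -0.8 -15.4] 0.4 w 0.0003
t 23.45 board [  -5.  -132.7] z 90.2 yaw err 0.001 F board [0.4 0. ] -0.3 w 0.0001
```

```bash

python3 -m crank '[[[0,0.3,-1,-0.8,0],[0,0.3,-1,-0.8,0],[0,0.3,-1,-0.8,0],[0,0.3,-1,-0.8,0],[0,0.3,-1,-0.8,0]]]'>/dev/null; python3 st.py
python3 - <<'E'
from h import *
T=np.load("T.npy")
im,d=read_camera("top"); cv2.imwrite("pics/w4.png",warp(im,T,.0405,2.5)[60:660,75:825,::-1])
E
```

```text
t 23.95 board [ -43.6 -254.2] z 183.4 yaw err -0.0021 F board [-0.8  1.2] -0.5 w 0.0005
```

View pics/w4.png

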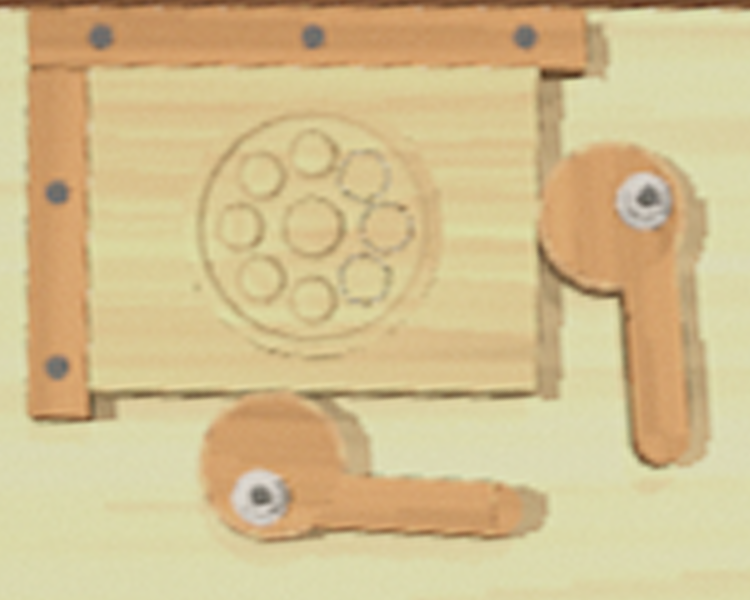

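The view shows the blank flush to both fences, with both cams on its edges: the near cam at about (285,392) and the right cam at about (540,215). I'll test the near cam once more, since the right one was tightened after it.

```bash

python3 -m crank '[[[0,0.25,1,0.4,0],[0,0.25,1,0.4,0],[0,0.25,1,0.4,0],[0,0.25,1,0.4,0],[0,0.25,1,0.4,0]]]'>/dev/null; python3 st.py
python3 -m crank '[[[0,0.25,1,0.4,0],[0,0.25,1,0.4,0],[0,0.25,1,0.4,0],[0,0.25,1,0.4,0],[0,0.25,1,0.4,0]]]'>/dev/null; python3 st.py
```

```text
t 24.5 board [ -74.5 -130.7] z 133.4 yaw err 0.0058 F board [-0.2 -0.5] 0.6 w 0.0005
t 25.0 board [-103.4  -13.3] z 86.6 yaw err 0.0015 F board [0.5 0.1] 0.6 w 0.0005
```

```bash

python3 -m crank '[[[0,0,0,0.25,0],[0,0,0,0.45,0],[0,0,0,0.51,0],[0,0,0,0.51,0]]]'>/dev/null; python3 st.py
python3 -m crank '[[[0,-0.1,0,0,0],[0,-0.15,0,0,0],[0,-0.18,0,0,0],[0,-0.18,0,0,0]]]'>/dev/null; python3 st.py
python3 -m crank '[[[0,-0.02,0,0,0],[0,-0.03,0,0,0],[0,-0.03,0,0,0]]]'>/dev/null; python3 st.py
```

```text
t 25.4 board [-103.5  -14.7] z 25.3 yaw err -0.0017 F board [-0.4  1.2] -0.2 w 0.0006
t 25.8 board [-80.8 -12.9] z 26.4 yaw err 0.0006 F board [0.5 0.1] -0.1 w 0.0006
t 26.1 board [-78.7 -13. ] z 25.7 yaw err 0.0011 F board [0.4 0.5] -0.2 w 0.0004
```

```bash

python3 -m crank '[[[0,-0.02,0,0,0],[0,-0.03,0,0,0],[0,-0.03,0,0,0]]]'>/dev/null; python3 st.py
python3 -m crank '[[[0,-0.02,0,0,0],[0,-0.025,0,0,0],[0,-0.025,0,0,0]]]'>/dev/null; python3 st.py
python3 -m crank '[[[0,-0.02,0,0,0],[0,-0.02,0,0,0],[0,-0.02,0,0,0]]]'>/dev/null; python3 st.py
```

```text
t 26.4 board [-78.3 -13.1] z 25.3 yaw err 0.0014 F board [-6.7  0.6] 4.8 w 0.0009
t 26.7 board [-78.1 -13.2] z 24.9 yaw err 0.0015 F board [-11.4   1.1] 9.8 w 0.0008
t 27.0 board [-77.8 -13.4] z 24.6 yaw err 0.0017 F board [-14.8   1.1] 12.9 w 0.0004
```

Near cam is still tight: it gave 0.5 mm at 15 N. I'll retreat, check for contact and hand in.

```bash

python3 -m crank '[[[0,0.1,0,0,0],[0,0.18,0,0,0],[0,0.18,0,-0.4,0],[0,0.18,0,-0.8,0],[0,0.18,0,-0.8,0]]]'>/dev/null
python3 -m crank '[[[0,0,0,0,0],[0,0,0,0,0],[0,0,0,0,0]]]'>/dev/null; python3 st.py
python3 -c "
from h import *
T=np.load('T.npy')
im,d=read_camera('side'); cv2.imwrite('pics/s5.png',im[...,::-1])"
```

```text
t 27.8 board [-92.2 -13.3] z 120.4 yaw err 0.0011 F board [-0.6  0. ] -0.0 w 0.0002
```

View pics/s5.png

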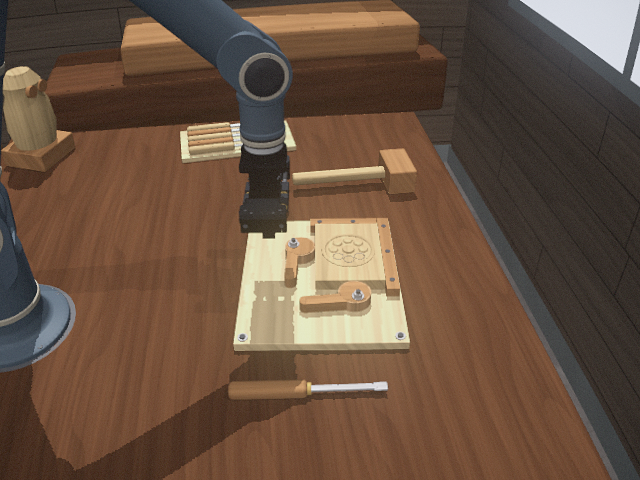

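The side view shows the gripper clear above the board and both levers closed, with cams at about (298,245) and (355,293). The blank is in its corner and the mallet and gouge have not moved.

```bash
python3 -c "
from station import bot
print(bot.hand_in())"
```

```text
the job is handed in; nothing more can be done
None
```

The blank is home against both fences with both cams jammed tight (each held about 15 N with under 1 mm of give), the gripper was clear of everything, and the job was handed in at about 28 s.

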